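# Pack a graded set of cork stoppers

### The job

Pack the order caddy: stand each of the three finished cork stoppers (the solid round ones) upright on the floor of its own compartment, the smallest stopper in the smallest compartment, the middle one in the middle-sized, the largest in the largest. The square blanks and the stoppers with a hole bored through them are not part of the order: leave them standing where they are on the bench.

Things in the scene. Friction and masses are not known exactly. Their poses are not given: they have to be found in the camera images.
- stopper_small: Finished stopper: a plain solid cork cylinder, 28 mm diameter, 36 mm tall, flat unbroken top, standing upright. About 10 to 40 g. Origin at the centre of its underside, z up. Loose; stands on the bench at the start.
- stopper_medium: Finished stopper: a plain solid cork cylinder, 40 mm diameter, 42 mm tall, flat unbroken top, standing upright. About 10 to 40 g. Origin at the centre of its underside, z up. Loose; stands on the bench at the start.
- stopper_large: Finished stopper: a plain solid cork cylinder, 52 mm diameter, 48 mm tall, flat unbroken top, standing upright. About 10 to 40 g. Origin at the centre of its underside, z up. Loose; stands on the bench at the start.
- blank_small: Look-alike to leave alone: an unrounded square cork blank, 30 x 30 mm, 36 mm tall. Origin at the centre of its underside, z up. Loose; stands on the bench at the start.
- blank_large: Look-alike to leave alone: an unrounded square cork blank, 46 x 46 mm, 46 mm tall. Origin at the centre of its underside, z up. Loose; stands on the bench at the start.
- bored_medium: Look-alike to leave alone: a bored cork stopper, round, 40 mm diameter, 42 mm tall, with an open 20 mm hole right through it that shows from above. Origin at the centre of its underside, z up. Loose; stands on the bench at the start.
- bored_large: Look-alike to leave alone: a bored cork stopper, round, 52 mm diameter, 48 mm tall, with an open 28 mm hole right through it that shows from above. Origin at the centre of its underside, z up. Loose; stands on the bench at the start.
- cup_small: Smallest of 3 square open wooden compartments in a row in the low wooden caddy (310 x 104 mm): 56 mm wide outside, 48 inside. Origin: centre of its underside, 5 mm above the bench; inner floor 4 mm, rim 18 mm above the origin. x along the row (centres 90 mm apart, order varies), y across it, z up. Fixed: does not move when pushed.
- cup_medium: Middle-sized of 3 square open wooden compartments in a row in the low wooden caddy (310 x 104 mm): 68 mm wide outside, 60 inside. Origin: centre of its underside, 5 mm above the bench; inner floor 4 mm, rim 18 mm above the origin. x along the row (centres 90 mm apart, order varies), y across it, z up. Fixed: does not move when pushed.
- cup_large: Largest of 3 square open wooden compartments in a row in the low wooden caddy (310 x 104 mm): 80 mm wide outside, 72 inside. Origin: centre of its underside, 5 mm above the bench; inner floor 4 mm, rim 18 mm above the origin. x along the row (centres 90 mm apart, order varies), y across it, z up. Fixed: does not move when pushed.

How it is judged:
At the end, for the whole second after the job is handed in: Each solid stopper stands upright (within 0.15 rad), still and released on the floor (within 4 mm) of the compartment of its size, its centre within 16.5 mm of the compartment's; both square blanks and both bored stoppers stand (within 0.3 rad) within 30 mm of where they started (horizontal distance between stopper_small and cup_small below 0.0165 m and z of stopper_small in the frame of cup_small between 0.001 and 0.008 m and angle between each of stopper_small, stopper_medium, stopper_large's own z axis and vertical below 0.15 rad and linear speed of each of stopper_small, stopper_medium, stopper_large below 0.02 m/s and horizontal distance between stopper_medium and cup_medium below 0.0165 m and z of stopper_medium in the frame of cup_medium between 0.001 and 0.008 m and horizontal distance between stopper_large and cup_large below 0.0165 m and z of stopper_large in the frame of cup_large between 0.001 and 0.008 m and distance of each of blank_small, blank_large, bored_medium, bored_large from where it was at the start of the episode below 0.03 m and angle between each of blank_small, blank_large, bored_medium, bored_large's own z axis and vertical below 0.3 rad); the robot touches nothing.
It fails at once if a square blank or a bored stopper is moved by more than 30 mm (distance of any of blank_small, blank_large, bored_medium, bored_large from where it was at the start of the episode above 0.03 m).
It fails at once if a square blank or a bored stopper is tipped over (angle between any of blank_small, blank_large, bored_medium, bored_large's own z axis and vertical above 0.6 rad).
It also fails if it takes over 80 s, if anything falls off the work surface, if the arm or the gripper's body presses on something with over 40 N, if the wrist force passes 120 N, or if a joint passes its speed limit or range.

### The arm

A 6-joint arm with a two-finger parallel gripper is mounted at the origin on the work surface. World frame = base frame: x ahead of the robot, y to its left, z up, the work surface at z = 0. Lengths are in m, angles in rad, forces in N, time in s.
With the tool pointing down it reaches from about 0.275 to 0.75 m from the base axis. Payload 10.2 kg.
Tool frame: the origin (TCP) lies midway between the tips of the shut fingers; the grasp point (between the pads) lies 19 mm behind it; z points along the fingers, y is the direction in which the jaws open and shut (so a half turn about z gives the same grasp; the last joint's range is limited). The gripper opens to 85 mm and grips with 20 to 120 N. Pads are 22 mm wide; open, the fingers measure 114 mm over their backs; the gripper's body (76 mm by 85 mm) begins 54 mm behind the grasp point. The pads swing forward as they close: fully open they stand 13 mm farther back than shut.
Start: joints at [-1.424, 0.313, 1.498, -0, 1.331, -0.223], TCP at [0.19, -0.49, 0.231] pointing down, gripper open.
Joint ranges: [-2.94, 2.94], [-0.97, 2.17], [0.19, 2.56], [-1.23, 4.37], [0.02, 3.11], [-2.88, 2.88]. Speed limits (rad/s): [2.39, 2.39, 3.01, 3.14, 3.14, 3.14].

### API

Orientations are given as a rotation vector (axis times angle).
In Python, from bench import monitor, imaging, workorder gives the robot as it stands. The module is installed in compiled form; this text tells all that it offers.
- The arm moves only by the tool arm_command, never from a script. Its argument "series" is a list of rows, each a list of 3 entries, a list of its own where there are three numbers: the turn, a rotation vector about the world's x, y, z in degrees, then the shift along the world's x, y, z in mm, then the opening, from -1 (shut) to 1 (fully open). A call has 1 to 10 rows; each row shifts and turns the pose as measured when the row begins; what a row does not reach is not made up. A row lasts 1/12 s, in which the tool goes at most 41.7 mm and 7.16 degrees, less where a joint would pass 70% of its speed; a pose out of reach is approached as far as the arm can. A call is refused whole if a number of a shift passes 41.7 or a number of a turn 7.16, either way. A call with a gripper value outside its range is refused whole. The fingers move at their own pace and stop on an object; "squeeze" is the grip in N (left out, the last holds). Time passes only in rows, so rows that do not move let the fingers close. It gives the time, the measured TCP pose, the force and the opening at its end, in the units of the state.
- monitor.sense(): the state, without advancing time (a new reading comes with each control period).
- imaging.get_image(name): name is "scene" or "side" or "wrist"; returns a dict with "image" (384x512x3 uint8, red, green, blue), "mtx" (3x3 intrinsics, pixels), "extrinsics" (4x4, takes a point from camera to world coordinates). Camera axes: x right, y up, looking along -z (the intrinsics and any distortion apply to the point x, -y, -z); pixel columns grow to the right and rows downward; lengths in m; the calibration is good to about 2 mm. A picture is of the moment at which its call begins. There is no depth.
- workorder.job_done(): hands the job in, once; it reports no verdict.
The state is a dict: "t": time; "q": joint angles; "qd": joint speeds; "joint_torque": joint torques, N m; "ee_pos": TCP position; "orientation": TCP orientation; "contact_force": force on the tool from outside, world axes, zero at the start; "ft_torque": the same for the moment, N m; "gripper_width": opening from 0.0 (shut) to 1.0 (fully open).
Only numpy, scipy, OpenCV 4.12 (cv2) and the standard library are available. Lean on these libraries where they do the work, as an engineer would, in place of code of your own. Each camera call takes 0.05 s, during which the arm holds its last target.

## Working session

There is one attempt and no reset: what is moved stays moved. The work goes in short steps, Python scripts to look and compute and a tool call to move; the robot and the scene stay as the last step left them, time stands still between calls to the robot, and variables do not carry over. Pictures are saved under pics/ and viewed, and the job is handed in when it is done.

Besides the shell and the picture viewer there is one more tool, called after "Request:" by a JSON object that holds its "api" and its "payload". arm_command: Moves the arm, as the interface text tells. Its arguments: {"type":"object","properties":{"series":{"type":"array"},"squeeze":{"type":"number"}},"required":["series"]}

```bash
mkdir -p pics; python3 - <<'E'
from bench import monitor, imaging
import cv2
s=monitor.sense()
print({k:(v if not hasattr(v,'round') else v) for k,v in s.items()})
for n in ["scene","side","wrist"]:
    d=imaging.get_image(n); cv2.imwrite(f"pics/{n}0.png",d["image"][:,:,::-1]); print(n,d["mtx"],d["extrinsics"],[k for k in d])
E
```

```text
{'t': 0.0, 'q': array([-1.42440776e+00,  3.13459405e-01,  1.49846450e+00, -4.99907685e-06,
        1.33099408e+00, -2.23402307e-01]), 'qd': array([-0.00045171,  0.00072073, -0.00090793, -0.00095476, -0.00094552,
       -0.00061956]), 'joint_torque': array([ 6.50095553e-04, -4.12261248e+01, -2.59745032e+01, -1.40197139e-04,
        4.06917301e-03,  7.16358471e-06]), 'ee_pos': array([ 0.18969231, -0.4892471 ,  0.23071994]), 'orientation': array([-3.08674340e+00, -5.77320519e-01, -7.24937479e-05]), 'contact_force': array([0.11647185, 0.52575883, 0.68918418]), 'ft_torque': array([-0.0342877 ,  0.0394439 ,  0.00538548]), 'gripper_width': 0.9980520164967434}
scene [[457.6953859    0.         254.7763807 ]
 [  0.         457.6953859  192.09096622]
 [  0.           0.           1.        ]] [[ 0.54915339 -0.48625349  0.67969706  1.21274903]
 [ 0.83549213  0.30037303 -0.46014014 -0.48387126]
 [ 0.01958208  0.82056906  0.57121183  0.60450671]
 [ 0.          0.          0.          1.        ]] ['image', 'mtx', 'extrinsics']
side [[378.2886375    0.         257.33666668]
 [  0.         378.2886375  192.17258428]
 [  0.           0.           1.        ]] [[-0.94927844  0.1611127  -0.27002435  0.2682021 ]
 [-0.31443464 -0.48326929  0.8170567   0.77869776]
 [ 0.00114374  0.86051932  0.50941653  0.5676502 ]
 [ 0.          0.          0.          1.        ]] ['image', 'mtx', 'extrinsics']
wrist [[325.88461061   0.         252.58879527]
 [  0.         325.88461061 189.54228159]
 [  0.           0.           1.        ]] [[ 0.36197405  0.89296262  0.26756784  0.25803806]
 [-0.93218753  0.34707929  0.10277342 -0.46388977]
 [-0.00109444 -0.28662472  0.95804231  0.37413152]
 [ 0.          0.          0.          1.        ]] ['image', 'mtx', 'extrinsics']
```

View pics/scene0.png

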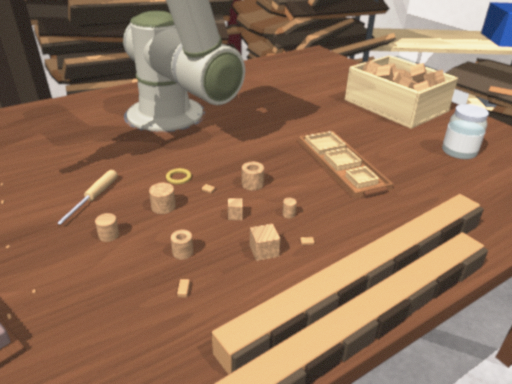

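View pics/side0.png

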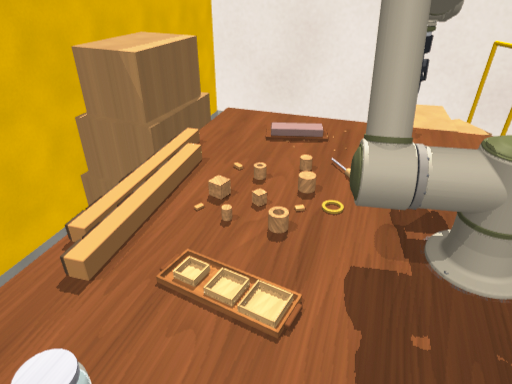

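View pics/wrist0.png

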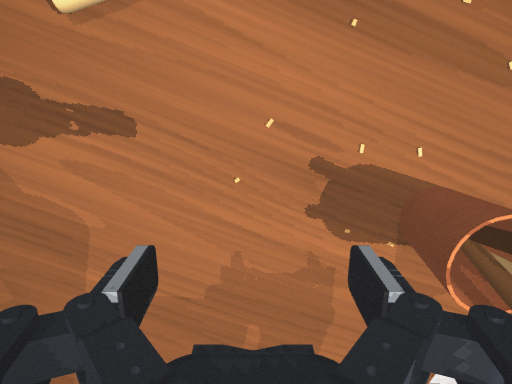

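The scene view shows these:

| Object | Scene pixel |
|---|---|
| solid large | (162,198) |
| solid medium | (107,228) |
| solid small | (290,207) |
| bored large | (252,176) |
| bored medium | (181,244) |
| blank small | (235,209) |
| blank large | (265,242) |
| caddy | about (345,160) |

In the side view the caddy runs small, medium, large from (191,271) to (267,303). I'll segment next.

```bash
cat > h.py <<'E'
import numpy as np, cv2
from bench import monitor, imaging
def ray(d,uv):
    K,E=d["mtx"],d["extrinsics"]
    p=np.array([(uv[0]-K[0,2])/K[0,0],-(uv[1]-K[1,2])/K[1,1],-1.])
    v=E[:3,:3]@p; return E[:3,3],v/np.linalg.norm(v)
def onz(d,uv,z):
    o,v=ray(d,uv); return o+v*(z-o[2])/v[2]
def tri(d1,a,d2,b):
    o1,v1=ray(d1,a);o2,v2=ray(d2,b)
    A=np.stack([v1,-v2],1); s=np.linalg.lstsq(A,o2-o1,rcond=None)[0]
    p,q=o1+s[0]*v1,o2+s[1]*v2
    return (p+q)/2,np.linalg.norm(p-q)
def proj(d,P):
    K,E=d["mtx"],d["extrinsics"]; c=E[:3,:3].T@(np.asarray(P)-E[:3,3]); 
    return np.array([K[0,0]*c[0]/-c[2]+K[0,2],K[1,1]*-c[1]/-c[2]+K[1,2]])
def mask(im):
    h=cv2.cvtColor(im,cv2.COLOR_RGB2HSV); i=im.astype(int)
    return ((i[...,1]>105)&(i[...,0]>140)).astype(np.uint8)
E
python3 - <<'E'
from h import *
W={"scene":(60,145,330,305),"side":(180,145,345,245)}
for n,(x0,y0,x1,y1) in W.items():
    d=imaging.get_image(n);np.save(f"{n}.npy",d,allow_pickle=True)
    im=d["image"]; m=mask(im)
    k,l,st,c=cv2.connectedComponentsWithStats(m[y0:y1,x0:x1])
    for i in range(1,k):
        if st[i,4]>50: print(n,c[i].round(1)+[x0,y0],st[i,:5]+[x0,y0,0,0,0], onz(d,c[i]+[x0,y0],.022).round(3))
    v=im[y0:y1,x0:x1,::-1]; mm=cv2.cvtColor(m[y0:y1,x0:x1]*255,cv2.COLOR_GRAY2BGR)
    o=np.vstack([v,mm]); f=min(800/o.shape[1],600/o.shape[0]); cv2.imwrite(f"pics/m_{n}.png",cv2.resize(o,None,fx=f,fy=f))
E
```

```text
scene [321.5 152.2] [306 145  24  22 278] [0.46  0.229 0.022]
scene [251.6 174.8] [241 161  24  30 579] [0.456 0.018 0.022]
scene [165.9 189.5] [148 167  44  47 971] [ 0.407 -0.178  0.022]
scene [ 91.8 190.7] [ 60 169  58  55 587] [ 0.326 -0.318  0.022]
scene [207.5 187.7] [201 183  14  11 101] [ 0.449 -0.096  0.022]
scene [288.5 206.6] [282 196  15  23 261] [0.603 0.017 0.022]
scene [234.8 208.2] [225 197  19  24 380] [ 0.547 -0.084  0.022]
scene [105.  225.8] [ 94 212  23  31 497] [ 0.461 -0.334  0.022]
scene [264.2 241.2] [249 222  31  40 997] [ 0.668 -0.09   0.022]
scene [180.3 242.6] [170 228  24  32 553] [ 0.586 -0.229  0.022]
scene [306.9 240. ] [300 236  15   9 127] [ 0.709 -0.018  0.022]
scene [288.8 275.1] [250 254  80  44 250] [ 0.766 -0.105  0.022]
scene [304.2 290.3] [ 258  264   72   41 1453] [ 0.809 -0.104  0.022]
scene [182.7 287.3] [176 278  14  20 215] [ 0.693 -0.276  0.022]
side [186.9 151.9] [180 145  21  21 221] [ 0.874 -0.278  0.022]
side [306.  173.3] [298 154  19  39 407] [ 0.451 -0.253  0.022]
side [259.5 169.3] [253 162  14  18 165] [ 0.596 -0.233  0.022]
side [217.  184.1] [208 174  23  24 272] [ 0.684 -0.103  0.022]
side [259.  192.5] [252 188  15  11 110] [ 0.552 -0.096  0.022]
side [332.3 205.6] [321 199  23  14 174] [ 0.345 -0.093  0.022]
side [225.8 210.9] [221 204  11  17 132] [0.606 0.021 0.022]
side [299.3 206.5] [294 204  11   6  55] [ 0.428 -0.061  0.022]
side [278.8 215.3] [268 206  21  26 296] [ 0.468 -0.003  0.022]
side [273.5 227.5] [270 222  11  11  55] [0.467 0.052 0.022]
```

View pics/m_scene.png

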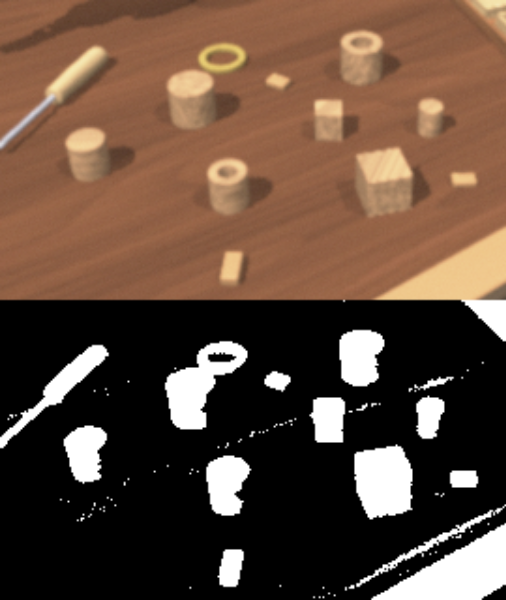

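View pics/m_side.png

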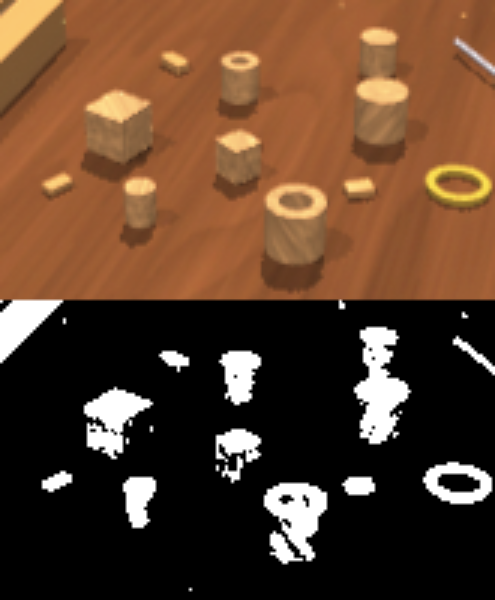

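```bash
python3 - <<'E'
from h import *
W={"scene":(60,145,330,305),"side":(180,145,345,245)}
for n,(x0,y0,x1,y1) in W.items():
    d=np.load(f"{n}.npy",allow_pickle=True).item(); im=d["image"]
    i=im.astype(float)[y0:y1,x0:x1]
    r=i[...,1]/i[...,0]; a=np.clip((r-.4)/.5*255,0,255).astype(np.uint8); b=np.clip(i[...,2]/i[...,0]*300,0,255).astype(np.uint8)
    o=np.vstack([a,b]); f=min(800/o.shape[1],600/o.shape[0]); cv2.imwrite(f"pics/r_{n}.png",cv2.resize(o,None,fx=f,fy=f))
E
```

```text
(no output)
```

View pics/r_scene.png

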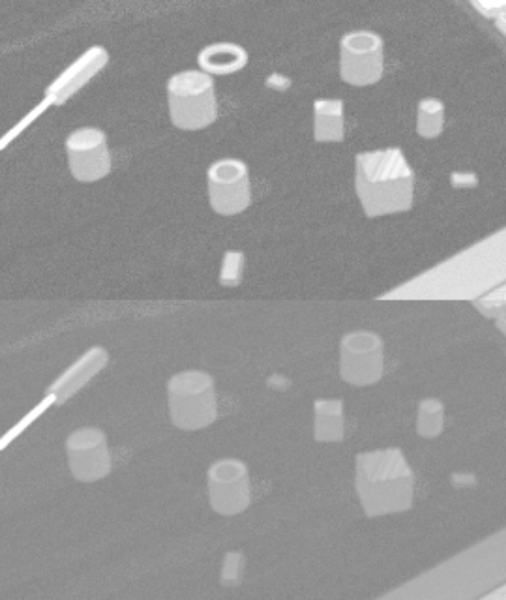

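View pics/r_side.png

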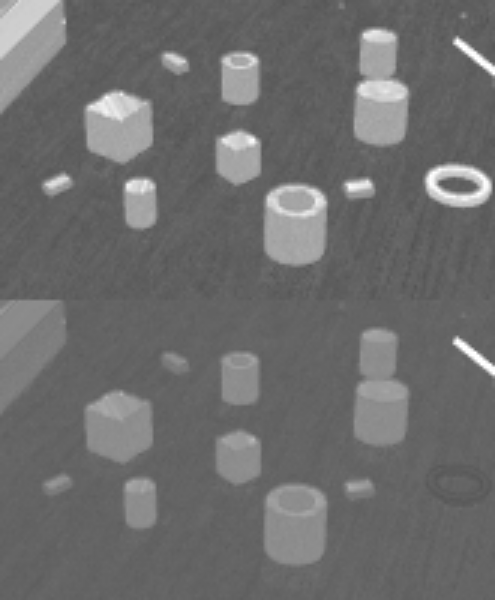

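```bash
cat >> h.py <<'E'
def ratios(im):
    i=cv2.GaussianBlur(im,(0,0),.6).astype(float)
    return i[...,1]/i[...,0], i[...,2]/i[...,0]
E
python3 - <<'E'
from h import *
W={"scene":(60,145,330,305),"side":(180,145,345,245)}
for n,(x0,y0,x1,y1) in W.items():
    d=np.load(f"{n}.npy",allow_pickle=True).item(); im=d["image"]
    U=4
    r,b=ratios(im); 
    crop=lambda a: cv2.resize(a[y0:y1,x0:x1],None,fx=U,fy=U,interpolation=cv2.INTER_LINEAR)
    r,b=crop(r),crop(b)
    print(n,np.percentile(r,[10,50,95]),np.percentile(b,[10,50,95]))
    t=(np.median(b)+np.percentile(b,96))/2
    m=((b>t)&(r>(np.median(r)+.08))).astype(np.uint8)
    m=cv2.morphologyEx(m,cv2.MORPH_OPEN,np.ones((9,9)))
    k,l,st,c=cv2.connectedComponentsWithStats(m)
    for i in range(1,k):
        if st[i,4]<60*16: continue
        x,y,w,h=st[i,:4]/U; x+=x0-.375;y+=y0-.375
        o,v=ray(d,(x+w/2,y+h/2)); se=-v[2]
        tc=(x+w/2,y+w/2*se)
        print("bbox",np.round([x,y,w,h],1),"topc",np.round(tc,2),"mid z22",onz(d,(x+w/2,y+h/2),.022).round(3))
    cv2.imwrite(f"pics/mm_{n}.png",cv2.resize(m*255,(x1*2-x0*2,y1*2-y0*2)))
E
```

```text
scene [0.65935004 0.66605325 0.833159  ] [0.4718469  0.48044186 0.59479167]
bbox [310.4 144.6  19.2  18.2] topc [320.   149.37] mid z22 [0.464 0.221 0.022]
bbox [241.4 161.1  22.2  28.8] topc [252.5  167.15] mid z22 [0.46  0.018 0.022]
bbox [ 59.6 169.1  57.8  55.5] topc [ 88.5  185.05] mid z22 [ 0.345 -0.332  0.022]
bbox [149.1 182.1  25.8  31.2] topc [162.   189.51] mid z22 [ 0.432 -0.198  0.022]
bbox [282.6 197.4  13.2  20. ] topc [289.25 201.32] mid z22 [0.606 0.017 0.022]
bbox [227.1 197.6  15.2  21.8] topc [234.75 202.2 ] mid z22 [ 0.548 -0.084  0.022]
bbox [ 94.9 212.9  23.5  28. ] topc [106.62 220.01] mid z22 [ 0.466 -0.332  0.022]
bbox [249.6 223.6  30.5  35.8] topc [264.88 233.62] mid z22 [ 0.669 -0.09   0.022]
bbox [170.4 229.4  22.2  29.2] topc [181.5  236.66] mid z22 [ 0.591 -0.229  0.022]
bbox [261.9 266.9  67.8  37.8] topc [295.75 291.25] mid z22 [ 0.793 -0.11   0.022]
bbox [177.9 279.4  10.5  15. ] topc [183.12 283.16] mid z22 [ 0.692 -0.275  0.022]
side [0.58402167 0.59127591 0.76664773] [0.32912517 0.33663871 0.47321418]
bbox [179.6 144.6  21.2  36. ] topc [190.25 149.24] mid z22 [ 0.824 -0.207  0.022]
bbox [297.6 153.9  18.2  39. ] topc [306.75 158.09] mid z22 [ 0.448 -0.253  0.022]
bbox [330.9 157.4  13.8  12.8] topc [337.75 160.36] mid z22 [ 0.367 -0.351  0.022]
bbox [253.4 161.9  12.5  17.5] topc [259.62 164.75] mid z22 [ 0.592 -0.225  0.022]
bbox [208.1 174.6  22.2  24. ] topc [219.25 180.12] mid z22 [ 0.672 -0.092  0.022]
bbox [251.9 188.1  14.5  17.5] topc [259.12 191.9 ] mid z22 [ 0.545 -0.074  0.022]
bbox [220.9 203.6  10.8  17. ] topc [226.25 206.59] mid z22 [0.602 0.026 0.022]
bbox [267.9 205.9  20.8  27. ] topc [278.25 211.78] mid z22 [0.465 0.015 0.022]
```

```bash
python3 - <<'E'
from h import *
a=np.load("scene.npy",allow_pickle=True).item();b=np.load("side.npy",allow_pickle=True).item()
def top(d,x0,x1,y):
    _,v=ray(d,((x0+x1)/2,y+8)); return ((x0+x1)/2,y+(x1-x0)/2*-v[2])
# side splits of the joined blob: row widths
r,_=ratios(b["image"])
for y in range(152,196): 
    xs=np.where(r[y,290:325]>.68)[0]+290
    if len(xs): print(y,xs.min(),xs.max(),end='; ')
print()
L={"small":(a,(289.25,201.3),b,(226.25,206.6)),"med":(a,(106.62,220.0),b,top(b,299.7,312.3,153.9)),
"large":(a,(162,189.5),b,top(b,297.6,315.8,171.2)),"boredL":(a,(252.5,167.2),b,(278.25,211.8)),"boredM":(a,(181.5,236.7),b,(259.6,164.8)),
"cup":None}
for n,v in L.items():
    if v: print(n,tri(*v),v[3])
for n,d in (("scene",a),("side",b)):
    x0,y0,x1,y1={"scene":(290,120,400,200),"side":(150,245,310,335)}[n]
    cv2.imwrite(f"pics/c_{n}.png",cv2.resize(d["image"][y0:y1,x0:x1,::-1],None,fx=5,fy=5,interpolation=cv2.INTER_CUBIC))
E
```

```text
154 304 306; 155 301 310; 156 300 311; 157 300 311; 158 300 311; 159 301 311; 160 300 311; 161 300 311; 162 300 311; 163 300 311; 164 300 311; 165 300 311; 166 300 311; 167 300 311; 168 300 310; 169 301 310; 170 302 309; 171 302 311; 172 300 313; 173 299 314; 174 299 315; 175 299 315; 176 299 315; 177 299 315; 178 299 315; 179 299 315; 180 299 315; 181 299 315; 182 298 315; 183 298 314; 184 298 314; 185 298 314; 186 298 314; 187 298 314; 188 298 314; 189 299 314; 190 299 313; 191 300 313; 192 302 311; 
small (array([0.60336783, 0.01865998, 0.03503401]), np.float64(0.0021427172171157656)) (226.25, 206.6)
med (array([ 0.46876909, -0.33012866,  0.04104048]), np.float64(0.001004702075525348)) (306.0, np.float64(156.6432557933105))
large (array([ 0.43731807, -0.19722013,  0.04567505]), np.float64(0.0027120168144940835)) (306.70000000000005, np.float64(175.52659166903442))
boredL (array([0.46412023, 0.01627232, 0.04691579]), np.float64(0.0027075418791551154)) (278.25, 211.8)
boredM (array([ 0.59311165, -0.22786096,  0.04097599]), np.float64(0.0010234630000777864)) (259.6, 164.8)
```

View pics/c_scene.png

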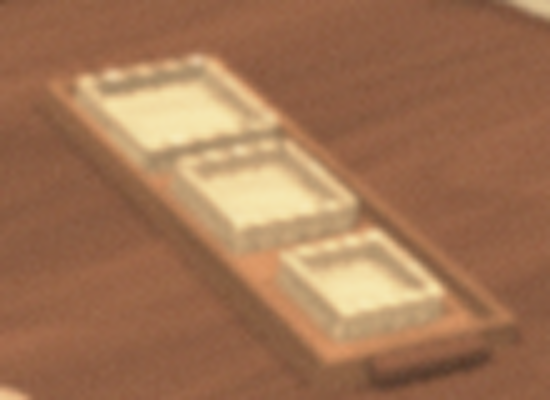

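View pics/c_side.png

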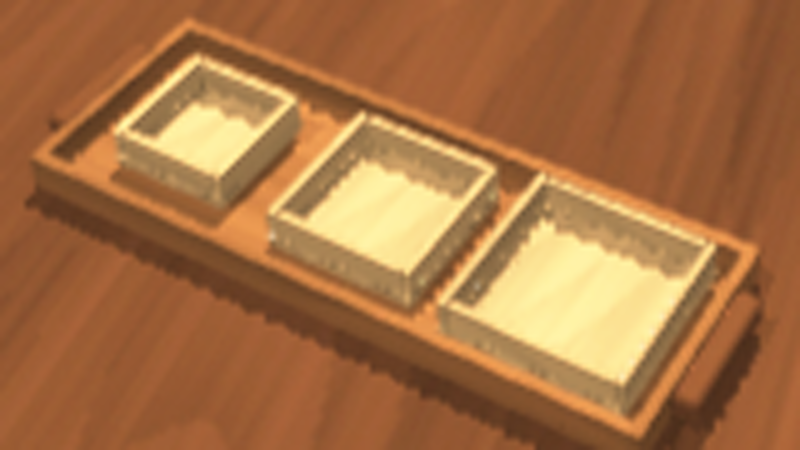

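The crops show all four rim corners of each compartment in both views. I'll read them off and triangulate.

```bash
python3 - <<'E'
from h import *
a=np.load("scene.npy",allow_pickle=True).item();b=np.load("side.npy",allow_pickle=True).item()
S={"small":[(117,130),(198,55),(300,98),(222,175)],"med":[(268,213),(365,113),(497,165),(408,275)],"large":[(438,305),(545,175),(715,243),(625,385)]}
C={"small":[(280,258),(377,230),(443,290),(340,320)],"med":[(172,180),(280,137),(358,200),(240,235)],"large":[(75,85),(210,55),(278,122),(147,152)]}
for n in S:
    s=np.array(S[n])/5+[150,245]-.4; c=np.array(C[n])/5+[290,120]-.4
    ps=np.array([onz(b,p,.023) for p in s]); pc=np.array([onz(a,p,.023) for p in c])
    print(n,"side",ps.mean(0).round(4),np.linalg.norm(ps-np.roll(ps,1,0),axis=1).round(3),np.degrees(np.arctan2(*(ps[2]-ps[1])[[1,0]])).round(1))
    print("   scene",pc.mean(0).round(4),np.linalg.norm(pc-np.roll(pc,1,0),axis=1).round(3))
    # match corners by proximity for triangulation
    ts=[]
    for i in range(4):
        j=np.argmin(np.linalg.norm(pc-ps[i],axis=1)); ts.append(tri(a,c[j],b,s[i])[0])
    print("   tri",np.mean(ts,0).round(4),np.array(ts)[:,2].round(3))
d=imaging.get_image("wrist");print(monitor.sense()["t"])
# tcp->camera
from scipy.spatial.transform import Rotation as R
s=monitor.sense();Rt=R.from_rotvec(s["orientation"]).as_matrix();print(Rt.round(2),(Rt.T@(d["extrinsics"][:3,3]-s["ee_pos"])).round(3),(Rt.T@-d["extrinsics"][:3,2]).round(2))
E
```

```text
small side [0.591  0.2452 0.023 ] [0.055 0.055 0.056 0.054] 168.0
   scene [0.5926 0.2411 0.023 ] [0.056 0.059 0.057 0.06 ]
   tri [0.5915 0.2432 0.0215] [0.022 0.02  0.02  0.023]
med side [0.5035 0.2635 0.023 ] [0.066 0.067 0.065 0.068] 169.4
   scene [0.5073 0.2567 0.023 ] [0.058 0.078 0.069 0.073]
   tri [0.5043 0.2603 0.0201] [0.023 0.019 0.016 0.023]
large side [0.4152 0.2816 0.023 ] [0.078 0.08  0.076 0.079] 168.9
   scene [0.4163 0.2784 0.023 ] [0.078 0.087 0.08  0.081]
   tri [0.4152 0.28   0.0218] [0.022 0.02  0.021 0.024]
0.3
[[ 0.93  0.36 -0.  ]
 [ 0.36 -0.93  0.  ]
 [ 0.   -0.   -1.  ]] [ 0.073  0.001 -0.143] [-0.29  0.    0.96]
```

Heights come out at 35, 41 and 46 mm against 36, 42 and 48, and the rims at 20–22 mm against 23. Compartment spacing is about 90 mm. All of this is consistent, so I'll move above the medium stopper first and refine with the wrist camera.

Request:
{"api": "arm_command", "payload": {"series": [[[0, 0, 0], [28, 16, -7], 1], [[0, 0, 0], [28, 16, -7], 1], [[0, 0, 0], [28, 16, -7], 1], [[0, 0, 0], [28, 16, -7], 1], [[0, 0, 0], [28, 16, -7], 1], [[0, 0, 0], [28, 16, -7], 1], [[0, 0, 0], [28, 16, -7], 1], [[0, 0, 0], [28, 16, -7], 1], [[0, 0, 0], [28, 16, -7], 1], [[0, 0, 0], [28, 16, -7], 1]], "squeeze": 30}}

```text
t: 1.13
ee_pos: [0.4764, -0.3242, 0.1591]
orientation: [3.088, 0.561, -0.002]
contact_force: [-0.5, -0.6, 0.2]
gripper_width: 1.003
```

```bash
cat >> h.py <<'E'
def wrist(name,z):
    d=imaging.get_image("wrist"); s=monitor.sense(); np.save(name+".npy",d,allow_pickle=True)
    im=d["image"]; r,b=ratios(im)
    m=((r>np.median(r)+.08)&(b>np.median(b)+.03)&(im[...,0]>60)).astype(np.uint8)
    m=cv2.morphologyEx(m,cv2.MORPH_OPEN,np.ones((5,5)))
    o=np.hstack([im[:,:,::-1],cv2.cvtColor(m*255,cv2.COLOR_GRAY2BGR)])
    cv2.imwrite(f"pics/{name}.png",cv2.resize(o,(800,300)))
    k,l,st,c=cv2.connectedComponentsWithStats(m)
    print("tcp",s["ee_pos"].round(4),"t",s["t"],"ori",s["orientation"].round(3),"F",s["contact_force"].round(1))
    for i in range(1,k):
        if st[i,4]>400: print(st[i],c[i].round(1),onz(d,c[i],z).round(4))
    return d
E
python3 -c "
from h import *
wrist('w1',.042)"
```

```text
tcp [ 0.4799 -0.3207  0.1575] t 1.1833 ori [ 3.089  0.566 -0.   ] F [ 1.4  4.  -1.1]
[ 158    0   58   29 1257] [189.   11.7] [ 0.5804 -0.2378  0.042 ]
[  57  138   83   70 4385] [ 97.7 171.5] [ 0.4418 -0.2031  0.042 ]
[ 233  164   47   54 2047] [255.8 191. ] [ 0.4717 -0.3302  0.042 ]
[493 233  19  62 694] [504.8 268.2] [ 0.4825 -0.5664  0.042 ]
[103 245  43  58 779] [122.7 273.2] [ 0.357  -0.2453  0.042 ]
[360 245  43  58 782] [382.4 273.1] [ 0.4393 -0.4652  0.042 ]
[ 140  274  162   61 2747] [201.6 305.9] [ 0.3489 -0.3227  0.042 ]
```

View pics/w1.png

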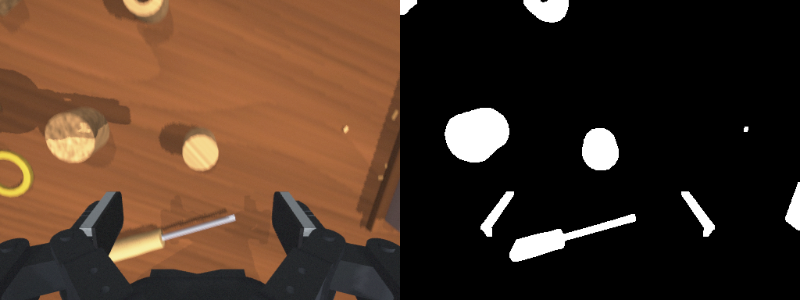

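The medium stopper's top disc is centred near (256,195) and the large one near (90,176). There's no clutter between the fingers.

```bash
python3 - <<'E'
from h import *
d=np.load("w1.npy",allow_pickle=True).item(); a=np.load("scene.npy",allow_pickle=True).item(); b=np.load("side.npy",allow_pickle=True).item()
print(onz(d,(256.3,195),.042),onz(d,(90,177),.048))
print(tri(d,(256.3,195),a,(106.62,220.0)),tri(d,(256.3,195),b,(306,156.6)),tri(d,(90,177),a,(162,189.5)))
print(monitor.sense()["ee_pos"])
E
```

```text
[ 0.46856395 -0.33188989  0.042     ] [ 0.4375571  -0.20049611  0.048     ]
(array([ 0.46874593, -0.33095668,  0.04100705]), np.float64(0.0022611972791889054)) (array([ 0.46850741, -0.33193647,  0.04089831]), np.float64(0.0005389250288164898)) (array([ 0.43699987, -0.19897394,  0.04670396]), np.float64(0.0019205788942654371))
[ 0.47986049 -0.32072382  0.15751238]
```

Request:
{"api": "arm_command", "payload": {"series": [[[0, 0, 0], [-11, -11, -10], 1], [[0, 0, 0], [0, 0, -25], 1], [[0, 0, 0], [0, 0, -25], 1], [[0, 0, 0], [0, 0, 0], 1], [[0, 0, 0], [0, 0, 0], 1]]}}

```text
t: 1.6
ee_pos: [0.4718, -0.3292, 0.0954]
orientation: [3.087, 0.577, 0.001]
contact_force: [-0.5, -0.4, 1.3]
gripper_width: 0.999
```

```bash
python3 -c "
from h import *
wrist('w2',.042)"
```

```text
tcp [ 0.4716 -0.3291  0.0953] t 1.65 ori [3.087 0.577 0.   ] F [ 0.3 -0.4  0.1]
[   0  143  108   90 7581] [ 50.8 185.9] [ 0.4417 -0.2061  0.042 ]
[ 224  176   60   71 3422] [253.3 212.1] [ 0.4713 -0.3309  0.042 ]
[103 245  43  58 780] [122.7 273.1] [ 0.3977 -0.264   0.042 ]
[360 245  43  58 784] [382.4 273.1] [ 0.4618 -0.4292  0.042 ]
[203 314 106  31 944] [257.5 330. ] [ 0.3877 -0.3667  0.042 ]
[152 333  43  30 856] [174.5 346.7] [ 0.3519 -0.3151  0.042 ]
```

View pics/w2.png

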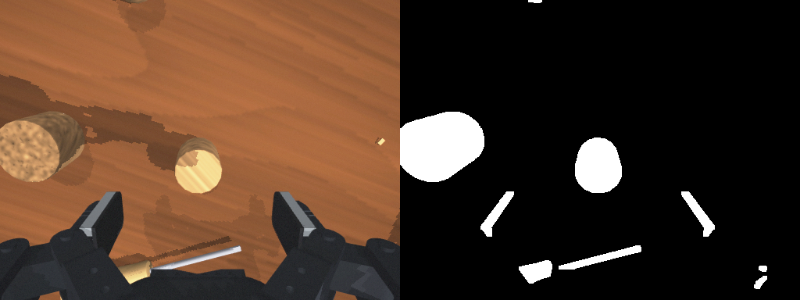

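The medium top disc is centred at about (253,218), between the jaws.

```bash
python3 - <<'E'
from h import *
d=np.load("w2.npy",allow_pickle=True).item(); 
print(onz(d,(253.5,218),.042))
E
```

```text
[ 0.46754489 -0.33250596  0.042     ]
```

Request:
{"api": "arm_command", "payload": {"series": [[[0, 0, 0], [-3, -2, -20], 1], [[0, 0, 0], [0, 0, -25], 1], [[0, 0, 0], [0, 0, -20], 1], [[0, 0, 0], [0, 0, 0], 1], [[0, 0, 0], [0, 0, 0], 1]]}}

```text
t: 2.07
ee_pos: [0.4713, -0.3346, 0.0368]
orientation: [3.076, 0.575, 0.011]
contact_force: [0.6, -0.2, 1.3]
gripper_width: 0.998
```

Request:
{"api": "arm_command", "payload": {"series": [[[0, 0, 0], [-3, 2, -9], 1], [[0, 0, 0], [0, 0, -9], 1], [[0, 0, 0], [0, 0, 0], 1], [[0, 0, 0], [0, 0, 0], 1]]}}

```text
t: 2.4
ee_pos: [0.4698, -0.3342, 0.0224]
orientation: [3.07, 0.574, 0.018]
contact_force: [0.4, -0.1, -0.5]
gripper_width: 0.999
```

```bash
cat >> h.py <<'E'
from scipy.spatial.transform import Rotation as R
def fix(yaw=21.2,target=None):
    s=monitor.sense(); Rc=R.from_rotvec(s["orientation"]); y=np.radians(yaw)
    D=R.from_matrix(np.array([[np.cos(y),np.sin(y),0],[np.sin(y),-np.cos(y),0],[0,0,-1.]]))
    print("turn deg",np.degrees((D*Rc.inv()).as_rotvec()).round(2),"tcp",s["ee_pos"].round(4),"w",round(s["gripper_width"],3),"t",s["t"],"F",s["contact_force"].round(1))
    if target is not None: print("shift mm",((np.array(target)-s["ee_pos"])*1000).round(1))
E
python3 -c "
from h import *
fix(target=(.468,-.332,.018))"
```

```text
turn deg [0.91 0.83 0.03] tcp [ 0.4698 -0.3342  0.0224] w 0.999 t 2.4 F [ 0.4 -0.1 -0.5]
shift mm [-1.8  2.2 -4.4]
```

Request:
{"api": "arm_command", "payload": {"series": [[[0.9, 0.8, 0], [-2, 2, -4], 1], [[0, 0, 0], [0, 0, 0], 1], [[0, 0, 0], [0, 0, 0], 1]]}}

```text
t: 2.65
ee_pos: [0.468, -0.3324, 0.0191]
orientation: [-3.088, -0.577, -0.0]
contact_force: [0.3, 0.4, 0.4]
gripper_width: 1.005
```

```bash
python3 -c "
from h import *
fix(target=(.468,-.332,.018))"
```

```text
turn deg [-0.02  0.01  0.03] tcp [ 0.468  -0.3324  0.0191] w 1.005 t 2.65 F [0.3 0.4 0.4]
shift mm [ 0.   0.4 -1.1]
```

Aligned; close, and lift slightly.

Request:
{"api": "arm_command", "payload": {"series": [[[0, 0, 0], [0, 0, 0], -1], [[0, 0, 0], [0, 0, 0], -1], [[0, 0, 0], [0, 0, 0], -1], [[0, 0, 0], [0, 0, 0], -1], [[0, 0, 0], [0, 0, 0], -1], [[0, 0, 0], [0, 0, 0], -1], [[0, 0, 0], [0, 0, 0], -1], [[0, 0, 0], [0, 0, 0], -1]], "squeeze": 30}}

```text
t: 3.32
ee_pos: [0.4683, -0.3327, 0.0197]
orientation: [3.088, 0.577, 0.001]
contact_force: [0.7, -0.3, 0.0]
gripper_width: 0.456
```

```bash
python3 -c "
from h import *
fix();wrist('w3',.042)"
```

```text
turn deg [0.03 0.05 0.03] tcp [ 0.4683 -0.3327  0.0197] w 0.456 t 3.3167 F [ 0.7 -0.3  0. ]
tcp [ 0.4683 -0.3327  0.0197] t 3.3667 ori [3.087e+00 5.770e-01 1.000e-03] F [ 0.8  0.9 -0.7]
[   0  160   43   99 3053] [ 17.1 208.8] [ 0.4618 -0.2365  0.042 ]
[ 207  203   93  114 8299] [252.5 261.4] [ 0.4738 -0.3315  0.042 ]
[182 233  24  49 588] [193.8 255.9] [ 0.4674 -0.308   0.042 ]
[300 234  24  48 568] [311.5 256.2] [ 0.4848 -0.3533  0.042 ]
```

View pics/w3.png

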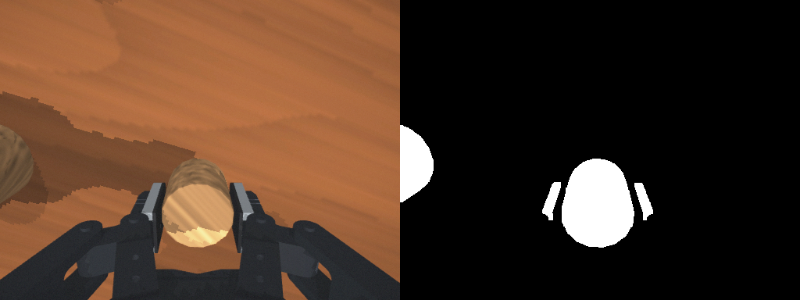

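Gripped: the opening of 0.456 is about 39 mm. Lift and carry.

Request:
{"api": "arm_command", "payload": {"series": [[[0, 0, 0], [0, 0, 15], -1], [[0, 0, 0], [0, 0, 25], -1], [[0, 0, 0], [0, 0, 30], -1], [[0, 0, 0], [0, 10, 25], -1], [[0, 0, 0], [2, 30, 0], -1], [[0, 0, 0], [2, 30, 0], -1], [[0, 0, 0], [2, 30, 0], -1], [[0, 0, 0], [2, 30, 0], -1], [[0, 0, 0], [2, 30, 0], -1], [[0, 0, 0], [2, 30, 0], -1]]}}

```text
t: 4.2
ee_pos: [0.4783, -0.1398, 0.1186]
orientation: [3.089, 0.564, 0.003]
contact_force: [0.9, -0.3, -0.6]
gripper_width: 0.456
```

Request:
{"api": "arm_command", "payload": {"series": [[[0, 0, 0], [2, 30, 0], -1], [[0, 0, 0], [2, 30, 0], -1], [[0, 0, 0], [2, 30, 0], -1], [[0, 0, 0], [2, 30, 0], -1], [[0, 0, 0], [2, 30, 0], -1], [[0, 0, 0], [2, 30, 0], -1], [[0, 0, 0], [2, 30, 0], -1], [[0, 0, 0], [2, 25, 0], -1], [[0, 0, 0], [0, 0, 0], -1], [[0, 0, 0], [0, 0, 0], -1]]}}

```text
t: 5.03
ee_pos: [0.4923, 0.1122, 0.1193]
orientation: [3.088, 0.572, 0.005]
contact_force: [0.5, -0.6, -0.2]
gripper_width: 0.455
```

```bash
python3 -c "
from h import *
fix(target=(.504,.261,.13))"
```

```text
turn deg [0.03 0.2  0.22] tcp [0.4923 0.1122 0.1193] w 0.455 t 5.0333 F [ 0.5 -0.6 -0.2]
shift mm [ 11.7 148.8  10.7]
```

Request:
{"api": "arm_command", "payload": {"series": [[[0, 0, 0], [3, 30, 0], -1], [[0, 0, 0], [3, 30, 0], -1], [[0, 0, 0], [3, 30, 0], -1], [[0, 0, 0], [3, 30, 0], -1], [[0, 0, 0], [1, 27, 0], -1], [[0, 0, 0], [0, 0, 0], -1], [[0, 0, 0], [0, 0, 0], -1]]}}

```text
t: 5.62
ee_pos: [0.5067, 0.2597, 0.119]
orientation: [3.089, 0.56, 0.004]
contact_force: [-0.0, -1.2, 0.4]
gripper_width: 0.453
```

```bash
python3 -c "
from h import *
fix(target=(.504,.261,.07))
wrist('w4',.023)
for n in ('side','scene'):
  d=imaging.get_image(n); x,y,w,h={'scene':(250,70,170,130),'side':(140,200,180,135)}[n]
  cv2.imwrite('pics/%s4.png'%n,cv2.resize(d['image'][y:y+h,x:x+w,::-1],None,fx=4,fy=4,interpolation=cv2.INTER_CUBIC))"
```

```text
turn deg [0.1  0.18 0.66] tcp [0.5067 0.2597 0.119 ] w 0.453 t 5.6167 F [-0.  -1.2  0.4]
shift mm [ -2.7   1.3 -49. ]
tcp [0.5067 0.2595 0.119 ] t 5.6667 ori [3.089 0.559 0.004] F [-0.7 -0.4 -0.1]
[ 262   35  108  110 6732] [315.  90.] [0.5923 0.2437 0.023 ]
[  190   134   118   202 14829] [248.5 232.6] [0.4739 0.2496 0.023 ]
[ 133  216   74   75 2464] [173.2 252.5] [0.436  0.3008 0.023 ]
[300 234  24  48 562] [311.5 256.2] [0.4722 0.1941 0.023 ]
[ 452  290   60   71 2708] [486.7 319.3] [0.4697 0.0266 0.023 ]
```

View pics/w4.png

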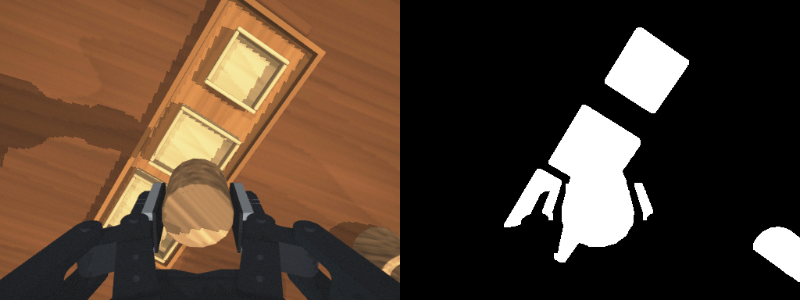

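View pics/side4.png

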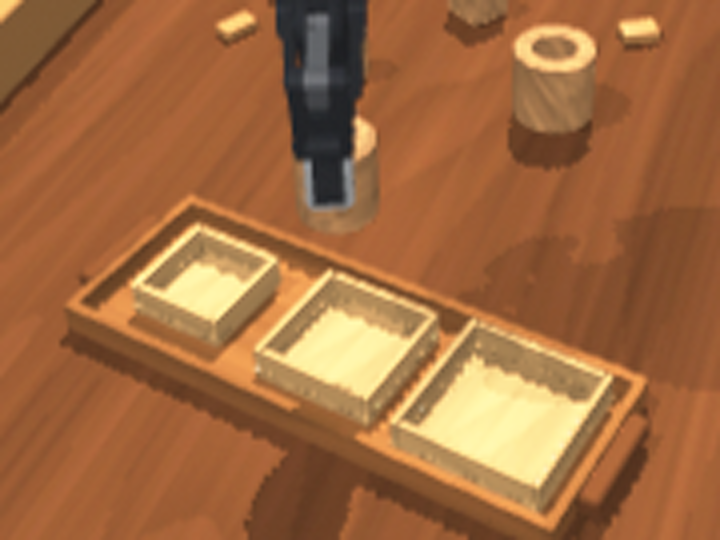

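The compartment is clear under the held stopper. The wrist view puts cup_small at (0.592, 0.244), which agrees with triangulation. Lowering.

Request:
{"api": "arm_command", "payload": {"series": [[[0.1, 0.2, 0.6], [-3, 1, -20], -1], [[0, 0, 0], [0, 0, -25], -1], [[0, 0, 0], [0, 0, -18], -1], [[0, 0, 0], [0, 0, -5], -1], [[0, 0, 0], [0, 0, 0], -1], [[0, 0, 0], [0, 0, 0], -1]]}}

```text
t: 6.27
ee_pos: [0.5059, 0.2534, 0.0513]
orientation: [3.091, 0.561, 0.005]
contact_force: [0.3, -0.4, 0.0]
gripper_width: 0.453
```

```bash
python3 -c "
from h import *
fix(target=(.504,.261,.0297))"
```

```text
turn deg [-0.03  0.18  0.63] tcp [0.5059 0.2534 0.0513] w 0.453 t 6.2667 F [ 0.3 -0.4  0. ]
shift mm [ -1.9   7.6 -21.6]
```

Request:
{"api": "arm_command", "payload": {"series": [[[0, 0.2, 0.6], [-2, 8, 0], -1], [[0, 0, 0], [0, 0, 0], -1], [[0, 0, 0], [0, 0, -9], -1], [[0, 0, 0], [0, 0, 0], -1], [[0, 0, 0], [0, 0, -5], -1], [[0, 0, 0], [0, 0, 0], -1]]}}

```text
t: 6.77
ee_pos: [0.5057, 0.2623, 0.04]
orientation: [-3.087, -0.578, -0.009]
contact_force: [-0.5, 0.1, -0.4]
gripper_width: 0.454
```

```bash
python3 -c "
from h import *
fix(target=(.504,.261,.0297))"
```

```text
turn deg [-0.12  0.32 -0.01] tcp [0.5057 0.2623 0.04  ] w 0.454 t 6.7667 F [-0.5  0.1 -0.4]
shift mm [ -1.7  -1.3 -10.3]
```

Request:
{"api": "arm_command", "payload": {"series": [[[-0.1, 0.3, 0], [-2, -1, -5], -1], [[0, 0, 0], [0, 0, -3], -1], [[0, 0, 0], [0, 0, 0], -1], [[0, 0, 0], [0, 0, 0], -1]]}}

```text
t: 7.1
ee_pos: [0.5033, 0.2611, 0.0309]
orientation: [-3.088, -0.578, 0.001]
contact_force: [-0.3, -0.3, -0.4]
gripper_width: 0.453
```

```bash
python3 -c "
from h import *
fix(target=(.504,.261,.0297))
for n in ('side',):
  d=imaging.get_image(n); x,y,w,h={'scene':(250,70,170,130),'side':(140,200,180,135)}[n]
  cv2.imwrite('pics/%s5.png'%n,cv2.resize(d['image'][y:y+h,x:x+w,::-1],None,fx=4,fy=4,interpolation=cv2.INTER_CUBIC))"
```

```text
turn deg [-0.   -0.04 -0.01] tcp [0.5033 0.2611 0.0309] w 0.453 t 7.1 F [-0.3 -0.3 -0.4]
shift mm [ 0.7 -0.1 -1.2]
```

View pics/side5.png

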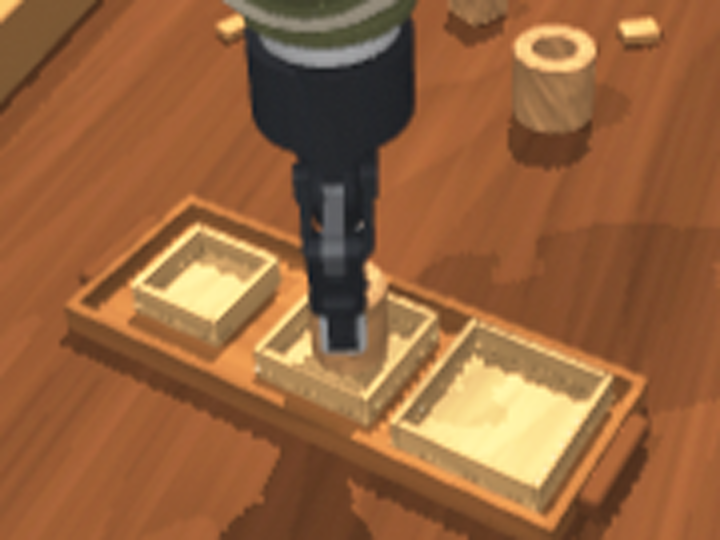

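The stopper is inside the medium compartment with about 1 mm to go. Set it down, release and rise.

Request:
{"api": "arm_command", "payload": {"series": [[[0, 0, 0], [0, 0, -1], -1], [[0, 0, 0], [0, 0, -1], -1], [[0, 0, 0], [0, 0, 0], 0.1], [[0, 0, 0], [0, 0, 0], 0.2], [[0, 0, 0], [0, 0, 0], 0.5], [[0, 0, 0], [0, 0, 0], 1], [[0, 0, 0], [0, 0, 0], 1], [[0, 0, 0], [0, 0, 0], 1], [[0, 0, 0], [0, 0, 15], 1], [[0, 0, 0], [0, 0, 25], 1]]}}

```text
t: 7.98
ee_pos: [0.5013, 0.2604, 0.066]
orientation: [3.088, 0.578, -0.013]
contact_force: [-0.0, -0.5, -0.1]
gripper_width: 1.002
```

Request:
{"api": "arm_command", "payload": {"series": [[[0, 0, 0], [0, 0, 30], 1], [[0, 0, 0], [0, 0, 30], 1], [[0, 0, 0], [0, 0, 20], 1], [[0, 0, 0], [10, -30, 0], 1], [[0, 0, 0], [15, -35, 0], 1], [[0, 0, 0], [15, -35, 0], 1], [[0, 0, 0], [15, -35, 0], 1], [[0, 0, 0], [15, -35, 0], 1], [[0, 0, 0], [15, -35, 0], 1], [[0, 0, 0], [10, -30, 0], 1]]}}

```text
t: 8.82
ee_pos: [0.5978, 0.0214, 0.1569]
orientation: [-3.085, -0.595, -0.004]
contact_force: [0.8, 0.5, -0.5]
gripper_width: 0.998
```

```bash
python3 -c "
from h import *
fix(target=(.604,.018,.1))
wrist('w6',.036)
for n in ('side',):
  d=imaging.get_image(n); x,y,w,h={'scene':(250,70,170,130),'side':(140,200,180,135)}[n]
  cv2.imwrite('pics/%s6.png'%n,cv2.resize(d['image'][y:y+h,x:x+w,::-1],None,fx=4,fy=4,interpolation=cv2.INTER_CUBIC))"
```

```text
turn deg [-0.04  0.14 -0.65] tcp [0.5978 0.0214 0.1569] w 0.998 t 8.8167 F [ 0.8  0.5 -0.5]
shift mm [  6.2  -3.4 -56.9]
tcp [0.5991 0.0163 0.1568] t 8.8667 ori [3.084 0.589 0.005] F [ 0.1 -6.2 -0.1]
[   0   46   55   90 3405] [21.3 93. ] [0.5984 0.2145 0.036 ]
[311  68  30  32 615] [325.2  83.6] [ 0.6928 -0.0019  0.036 ]
[ 365  113   98   81 4795] [413.8 151.1] [ 0.6723 -0.0918  0.036 ]
[  0 150  24  64 903] [  8.1 176.6] [0.527  0.2123 0.036 ]
[ 243  157   34   38 1040] [259.5 176.1] [0.6058 0.0174 0.036 ]
[ 311  241   39   53 1424] [331.6 266.6] [ 0.5517 -0.0757  0.036 ]
[103 245  43  58 780] [122.7 273.1] [0.4743 0.099  0.036 ]
[360 245  43  58 784] [382.5 273.1] [ 0.5629 -0.1218  0.036 ]
[ 459  251   53   58 2203] [487.8 278. ] [ 0.5946 -0.2143  0.036 ]
[ 178  270   58   75 3447] [208.3 307.6] [0.4687 0.0138 0.036 ]
```

View pics/side6.png

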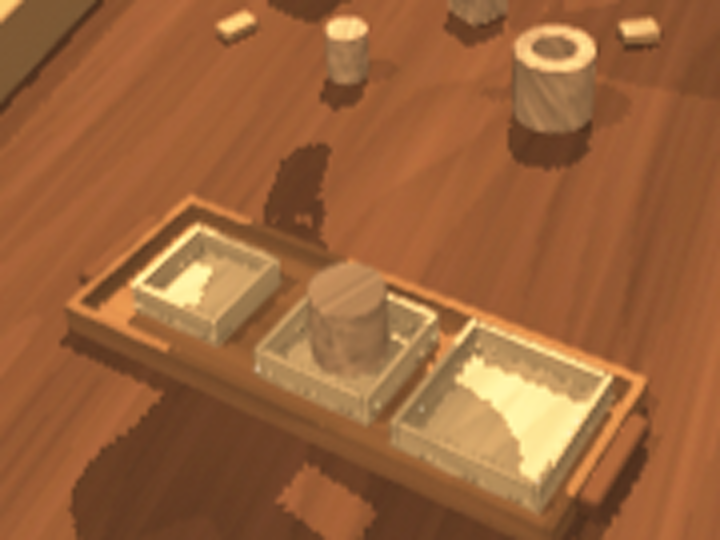

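View pics/w6.png

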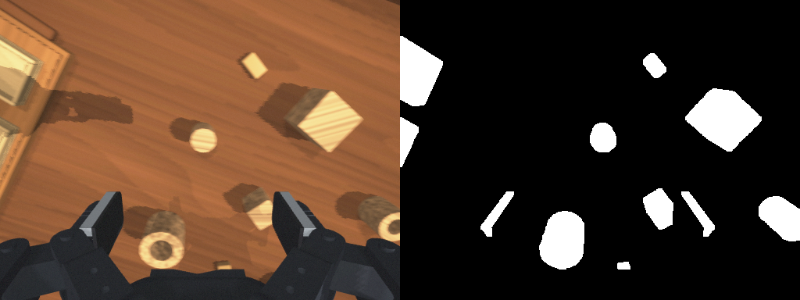

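The medium stopper stands centred in its compartment. In the wrist view the small solid top is at about (260,179), clear of the blank at (331,266). Approaching it.

Request:
{"api": "arm_command", "payload": {"series": [[[0, 0.1, -0.6], [5, 1, -20], 1], [[0, 0, 0], [0, 0, -25], 1], [[0, 0, 0], [0, 0, -25], 1], [[0, 0, 0], [0, 0, -10], 1], [[0, 0, 0], [0, 0, 0], 1], [[0, 0, 0], [0, 0, 0], 1]]}}

```text
t: 9.42
ee_pos: [0.6036, 0.0205, 0.0755]
orientation: [3.089, 0.568, 0.006]
contact_force: [-0.6, 0.8, 0.9]
gripper_width: 1.004
```

```bash
python3 -c "
from h import *
d=np.load('w6.npy',allow_pickle=True).item(); a=np.load('scene.npy',allow_pickle=True).item()
print(onz(d,(260,178.5),.036),tri(d,(260,178.5),a,(289.25,201.3)))
fix(target=(.604,.0175,.019))
wrist('w7',.036)"
```

```text
[0.60400794 0.01617104 0.036     ] (array([0.60438713, 0.01639517, 0.03720604]), np.float64(0.000246938788534381))
turn deg [-0.01  0.21  0.35] tcp [0.6036 0.0205 0.0755] w 1.004 t 9.4167 F [-0.6  0.8  0.9]
shift mm [  0.4  -3.  -56.5]
tcp [0.6037 0.0205 0.0759] t 9.4667 ori [3.089 0.568 0.007] F [-0.2 -0.4 -0.3]
[ 322   64   42   46 1162] [342.6  86.6] [0.692  0.0016 0.036 ]
[ 396  125  116  115 9039] [463.2 177.8] [ 0.6712 -0.0855  0.036 ]
[ 233  186   45   57 2078] [254.8 214.5] [0.6069 0.0194 0.036 ]
[103 245  43  58 779] [122.7 273.2] [0.5401 0.0834 0.036 ]
[360 245  43  58 785] [382.4 273.2] [ 0.5987 -0.0705  0.036 ]
[ 324  294   43   60 1623] [344.8 322.1] [ 0.5569 -0.064   0.036 ]
[164 330  58  32 977] [188.9 343.1] [0.5038 0.0278 0.036 ]
```

View pics/w7.png

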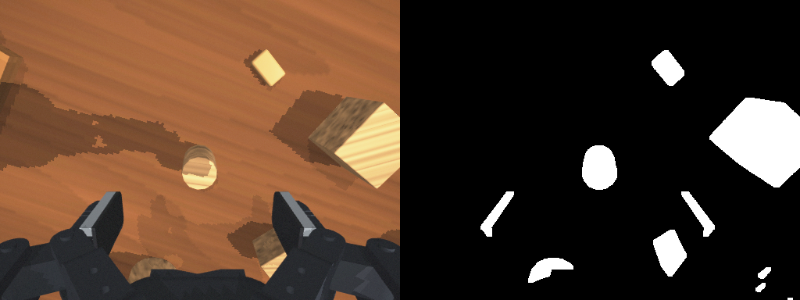

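Request:
{"api": "arm_command", "payload": {"series": [[[0, 0.2, 0.3], [-1, -2, -15], 1], [[0, 0, 0], [0, 0, -15], 1], [[0, 0, 0], [0, 0, -10], 1], [[0, 0, 0], [0, 0, -5], 1], [[0, 0, 0], [0, 0, 0], 1], [[0, 0, 0], [0, 0, 0], 1]]}}

```text
t: 9.97
ee_pos: [0.6066, 0.0191, 0.0371]
orientation: [3.084, 0.579, 0.02]
contact_force: [1.1, -0.4, -0.2]
gripper_width: 1.0
```

```bash
python3 -c "
from h import *
d=np.load('w7.npy',allow_pickle=True).item()
print(onz(d,(255,221),.036))
fix(target=(.603,.0175,.019))"
```

```text
[0.6030703  0.01775553 0.036     ]
turn deg [ 0.1   0.75 -0.06] tcp [0.6066 0.0191 0.0371] w 1.0 t 9.9667 F [ 1.1 -0.4 -0.2]
shift mm [ -3.6  -1.6 -18.1]
```

Request:
{"api": "arm_command", "payload": {"series": [[[0.1, 0.7, 0], [-4, -2, -9], 1], [[0, 0, 0], [0, 0, -7], 1], [[0, 0, 0], [0, 0, 0], 1], [[0, 0, 0], [0, 0, 0], 1]]}}

```text
t: 10.3
ee_pos: [0.6031, 0.0168, 0.0216]
orientation: [3.087, 0.58, 0.004]
contact_force: [0.2, 0.0, 0.5]
gripper_width: 0.999
```

```bash
python3 -c "
from h import *
fix(target=(.603,.0175,.019))"
```

```text
turn deg [ 0.03  0.16 -0.07] tcp [0.6031 0.0168 0.0216] w 0.999 t 10.3 F [0.2 0.  0.5]
shift mm [-0.1  0.7 -2.6]
```

Request:
{"api": "arm_command", "payload": {"series": [[[0, 0.2, 0], [0, 1, -3], 1], [[0, 0, 0], [0, 0, 0], 1], [[0, 0, 0], [0, 0, 0], -1], [[0, 0, 0], [0, 0, 0], -1], [[0, 0, 0], [0, 0, 0], -1], [[0, 0, 0], [0, 0, 0], -1], [[0, 0, 0], [0, 0, 0], -1], [[0, 0, 0], [0, 0, 0], -1], [[0, 0, 0], [0, 0, 0], -1], [[0, 0, 0], [0, 0, 0], -1]]}}

```text
t: 11.13
ee_pos: [0.6037, 0.0179, 0.0192]
orientation: [3.087, 0.58, 0.0]
contact_force: [0.1, 0.3, 0.2]
gripper_width: 0.308
```

```bash
python3 -c "
from h import *
fix(target=(.603,.0175,.019));wrist('w8',.036)"
```

```text
turn deg [ 0.04  0.02 -0.07] tcp [0.6037 0.0179 0.0192] w 0.308 t 11.1333 F [0.1 0.3 0.2]
shift mm [-0.7 -0.4 -0.2]
tcp [0.6037 0.0179 0.0191] t 11.1833 ori [3.087 0.58  0.   ] F [-0.5 -0.5  0.1]
[ 342   51   59   64 2226] [371.2  82.9] [0.6909 0.0039 0.036 ]
[ 437  135   75  128 5518] [485.1 198.4] [ 0.6676 -0.0602  0.036 ]
[ 222  213   62   83 4164] [252.6 255.1] [0.6092 0.0191 0.036 ]
[199 232  22  48 579] [209.7 254.4] [0.6028 0.0364 0.036 ]
[286 232  21  49 570] [295.6 254.6] [0.6161 0.0018 0.036 ]
```

View pics/w8.png

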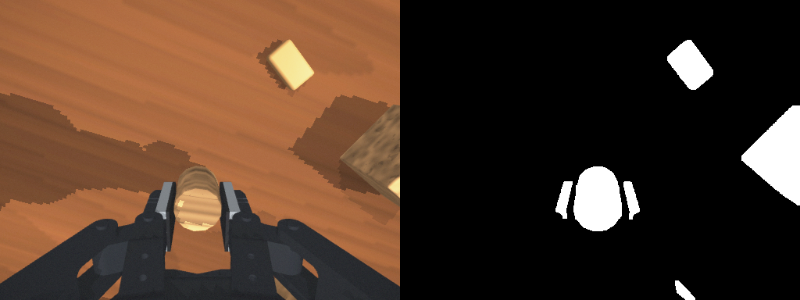

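The small stopper is between the pads, with the opening at 0.308 (about 26 mm). Lift and carry to cup_small.

Request:
{"api": "arm_command", "payload": {"series": [[[0, 0, 0], [0, 0, 15], -1], [[0, 0, 0], [0, 0, 25], -1], [[0, 0, 0], [0, 0, 25], -1], [[0, 0, 0], [-2, 20, 10], -1], [[0, 0, 0], [-2, 33, 0], -1], [[0, 0, 0], [-2, 33, 0], -1], [[0, 0, 0], [-2, 33, 0], -1], [[0, 0, 0], [-2, 33, 0], -1], [[0, 0, 0], [-2, 33, 0], -1], [[0, 0, 0], [0, 20, 0], -1]]}}

```text
t: 12.02
ee_pos: [0.5898, 0.2266, 0.0978]
orientation: [3.09, 0.566, -0.0]
contact_force: [-0.6, 0.5, -0.7]
gripper_width: 0.312
```

Request:
{"api": "arm_command", "payload": {"series": [[[0, 0, 0], [0, 0, 0], -1], [[0, 0, 0], [0, 0, 0], -1]]}}

```text
t: 12.18
ee_pos: [0.5888, 0.231, 0.0974]
orientation: [-3.088, -0.574, 0.0]
contact_force: [-1.3, -0.4, -0.4]
gripper_width: 0.31
```

```bash
python3 -c "
from h import *
fix(target=(.592,.2435,.06))"
```

```text
turn deg [-0.02 -0.01  0.13] tcp [0.5888 0.231  0.0974] w 0.31 t 12.1833 F [-1.3 -0.4 -0.4]
shift mm [  3.2  12.5 -37.4]
```

Request:
{"api": "arm_command", "payload": {"series": [[[0, 0, 0], [3, 12, 0], -1], [[0, 0, 0], [0, 0, -15], -1], [[0, 0, 0], [0, 0, -15], -1], [[0, 0, 0], [0, 0, -5], -1], [[0, 0, 0], [0, 0, 0], -1], [[0, 0, 0], [0, 0, 0], -1]]}}

```text
t: 12.68
ee_pos: [0.5931, 0.2382, 0.0619]
orientation: [3.089, 0.568, 0.0]
contact_force: [-0.8, 0.9, 0.8]
gripper_width: 0.309
```

```bash
python3 -c "
from h import *
fix(target=(.592,.2435,.0285))"
```

```text
turn deg [0.03 0.02 0.38] tcp [0.5931 0.2382 0.0619] w 0.309 t 12.6833 F [-0.8  0.9  0.8]
shift mm [ -1.1   5.3 -33.4]
```

Request:
{"api": "arm_command", "payload": {"series": [[[0, 0, 0.4], [-1, 6, 0], -1], [[0, 0, 0], [0, 0, 0], -1], [[0, 0, 0], [0, 0, -10], -1], [[0, 0, 0], [0, 0, -9], -1], [[0, 0, 0], [0, 0, -3], -1], [[0, 0, 0], [0, 0, 0], -1], [[0, 0, 0], [0, 0, 0], -1]]}}

```text
t: 13.27
ee_pos: [0.593, 0.2438, 0.0398]
orientation: [3.087, 0.578, 0.005]
contact_force: [0.7, 0.1, 0.4]
gripper_width: 0.312
```

```bash
python3 -c "
from h import *
fix(target=(.592,.2435,.0285))"
```

```text
turn deg [0.01 0.18 0.01] tcp [0.593  0.2438 0.0398] w 0.312 t 13.2667 F [0.7 0.1 0.4]
shift mm [ -1.   -0.3 -11.3]
```

Request:
{"api": "arm_command", "payload": {"series": [[[0, 0.2, 0], [-1, 0, -6], -1], [[0, 0, 0], [0, 0, -4], -1], [[0, 0, 0], [0, 0, 0], -1], [[0, 0, 0], [0, 0, 0], -1]]}}

```text
t: 13.6
ee_pos: [0.5919, 0.2438, 0.0288]
orientation: [-3.088, -0.578, 0.001]
contact_force: [0.2, 0.3, 0.6]
gripper_width: 0.315
```

```bash
python3 -c "
from h import *
fix(target=(.592,.2435,.0285))
for n in ('side',):
  d=imaging.get_image(n); x,y,w,h={'scene':(250,70,170,130),'side':(140,200,180,135)}[n]
  cv2.imwrite('pics/%s9.png'%n,cv2.resize(d['image'][y:y+h,x:x+w,::-1],None,fx=4,fy=4,interpolation=cv2.INTER_CUBIC))"
```

```text
turn deg [ 0.01 -0.05  0.01] tcp [0.5919 0.2438 0.0288] w 0.315 t 13.6 F [0.2 0.3 0.6]
shift mm [ 0.1 -0.3 -0.3]
```

View pics/side9.png

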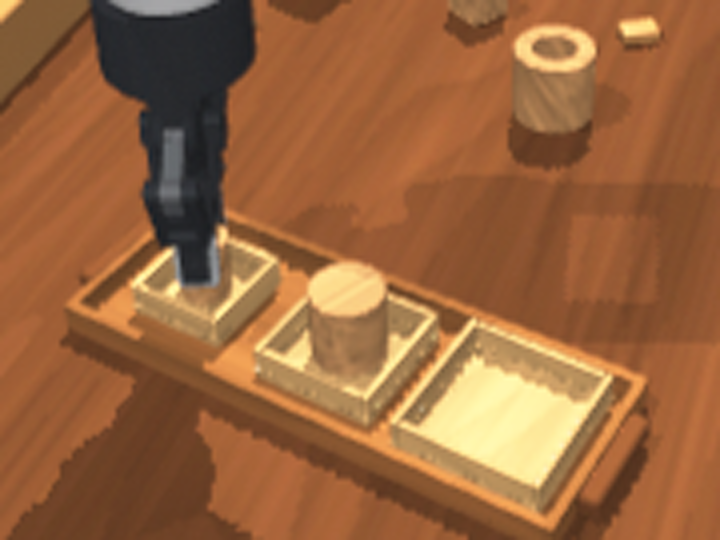

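The small stopper is centred in its compartment. Releasing, rising, and heading to the large stopper.

Request:
{"api": "arm_command", "payload": {"series": [[[0, 0, 0], [0, 0, -1], -1], [[0, 0, 0], [0, 0, 0], -0.2], [[0, 0, 0], [0, 0, 0], 0.1], [[0, 0, 0], [0, 0, 0], 0.5], [[0, 0, 0], [0, 0, 0], 1], [[0, 0, 0], [0, 0, 0], 1], [[0, 0, 0], [0, 0, 0], 1], [[0, 0, 0], [0, 0, 0], 1], [[0, 0, 0], [0, 0, 15], 1], [[0, 0, 0], [0, 0, 25], 1]]}}

```text
t: 14.48
ee_pos: [0.5898, 0.2432, 0.0646]
orientation: [3.088, 0.577, -0.013]
contact_force: [0.0, 0.3, 0.6]
gripper_width: 0.999
```

Request:
{"api": "arm_command", "payload": {"series": [[[0, 0, 0], [0, 0, 35], 1], [[0, 0, 0], [0, 0, 35], 1], [[0, 0, 0], [0, 0, 20], 1], [[0, 0, 0], [-10, -30, 0], 1], [[0, 0, 0], [-13, -36, 0], 1], [[0, 0, 0], [-13, -36, 0], 1], [[0, 0, 0], [-13, -36, 0], 1], [[0, 0, 0], [-13, -36, 0], 1], [[0, 0, 0], [-13, -36, 0], 1], [[0, 0, 0], [-13, -36, 0], 1]]}}

```text
t: 15.32
ee_pos: [0.4986, -0.0052, 0.1648]
orientation: [3.084, 0.594, 0.007]
contact_force: [0.7, -0.3, -0.2]
gripper_width: 0.999
```

Request:
{"api": "arm_command", "payload": {"series": [[[0, 0, 0], [-13, -36, 0], 1], [[0, 0, 0], [-13, -36, 0], 1], [[0, 0, 0], [-13, -36, 0], 1], [[0, 0, 0], [-13, -36, 0], 1], [[0, 0, 0], [-13, -36, 0], 1], [[0, 0, 0], [0, 0, 0], 1], [[0, 0, 0], [0, 0, 0], 1]]}}

```text
t: 15.9
ee_pos: [0.4263, -0.1994, 0.1666]
orientation: [3.083, 0.581, 0.011]
contact_force: [-0.6, -0.1, -0.2]
gripper_width: 0.997
```

```bash
python3 -c "
from h import *
fix(target=(.437,-.199,.1))
for n in ('side',):
  d=imaging.get_image(n); x,y,w,h={'scene':(250,70,170,130),'side':(140,200,180,135)}[n]
  cv2.imwrite('pics/%s10.png'%n,cv2.resize(d['image'][y:y+h,x:x+w,::-1],None,fx=4,fy=4,interpolation=cv2.INTER_CUBIC))"
```

```text
turn deg [ 0.19  0.44 -0.16] tcp [ 0.4263 -0.1994  0.1666] w 0.997 t 15.9 F [-0.6 -0.1 -0.2]
shift mm [ 10.7   0.4 -66.6]
```

View pics/side10.png

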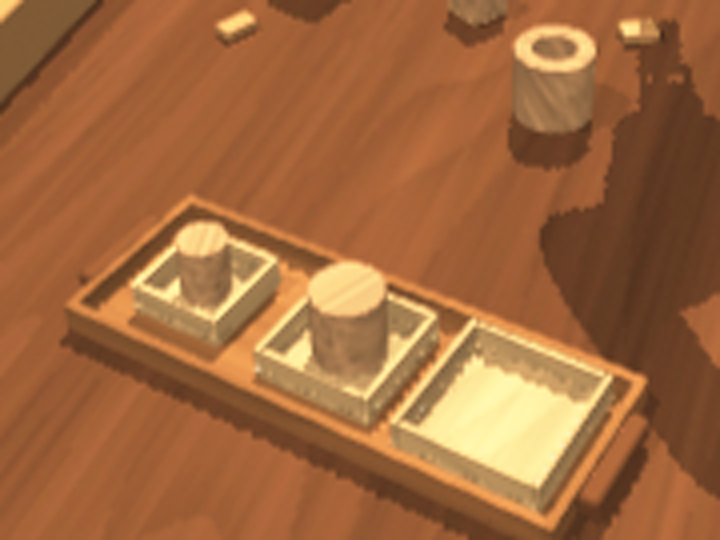

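Small and medium both stand upright in their compartments. Now over the large stopper.

Request:
{"api": "arm_command", "payload": {"series": [[[0.2, 0.4, -0.2], [11, 0, -15], 1], [[0, 0, 0], [0, 0, -25], 1], [[0, 0, 0], [0, 0, -15], 1], [[0, 0, 0], [0, 0, 0], 1], [[0, 0, 0], [0, 0, 0], 1]]}}

```text
t: 16.37
ee_pos: [0.4404, -0.1949, 0.1111]
orientation: [3.084, 0.587, 0.005]
contact_force: [-0.1, 0.0, 0.0]
gripper_width: 1.003
```

```bash
python3 -c "
from h import *
fix(target=(.437,-.199,.022))
wrist('w11',.048)"
```

```text
turn deg [ 0.1   0.19 -0.35] tcp [ 0.4404 -0.1949  0.1111] w 1.003 t 16.3667 F [-0.1  0.   0. ]
shift mm [ -3.4  -4.1 -89.1]
tcp [ 0.4403 -0.1949  0.1113] t 16.4167 ori [3.084 0.587 0.005] F [0.7 0.6 0.7]
[127   0  55  24 822] [152.7   8.5] [ 0.5301 -0.0997  0.048 ]
[ 349    0   85   41 2639] [386.3  16.8] [ 0.5751 -0.225   0.048 ]
[   0   22   29   71 1540] [11.4 59.1] [ 0.4737 -0.0299  0.048 ]
[ 99 132  31  36 874] [114.1 149.5] [ 0.4436 -0.0999  0.048 ]
[ 219  164   75   85 5033] [255.9 207.4] [ 0.4404 -0.1985  0.048 ]
[103 245  43  58 780] [122.7 273.1] [ 0.3592 -0.1284  0.048 ]
[360 245  43  58 783] [382.4 273.1] [ 0.4273 -0.3013  0.048 ]
[313 339  36  24 573] [331.8 350. ] [ 0.3531 -0.2967  0.048 ]
```

View pics/w11.png

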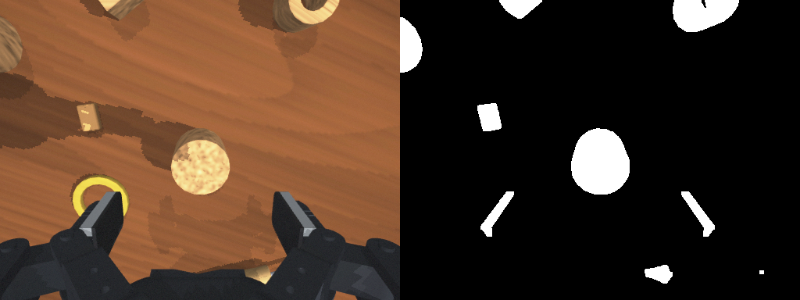

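The large top disc is at about (256,212). The yellow ring sits on the bench and is clear of the finger paths.

```bash
python3 -c "
from h import *
d=np.load('w11.npy',allow_pickle=True).item()
print(onz(d,(256.3,212.5),.048), 'ring',onz(d,(128,255),.003))"
```

```text
[ 0.43710352 -0.20007724  0.048     ] ring [ 0.34541014 -0.11918014  0.003     ]
```

Request:
{"api": "arm_command", "payload": {"series": [[[0.1, 0.2, -0.3], [-3, -4, -15], 1], [[0, 0, 0], [0, 0, -15], 1], [[0, 0, 0], [0, 0, 0], 1], [[0, 0, 0], [0, 0, 0], 1]]}}

```text
t: 16.75
ee_pos: [0.4398, -0.1985, 0.085]
orientation: [3.081, 0.583, 0.007]
contact_force: [0.8, -1.1, 0.2]
gripper_width: 1.0
```

```bash
python3 -c "
from h import *
fix(target=(.437,-.1995,.022))"
```

```text
turn deg [ 0.26  0.32 -0.24] tcp [ 0.4398 -0.1985  0.085 ] w 1.0 t 16.75 F [ 0.8 -1.1  0.2]
shift mm [ -2.8  -1.  -63. ]
```

Request:
{"api": "arm_command", "payload": {"series": [[[0.3, 0.3, -0.2], [-4, -1, -15], 1], [[0, 0, 0], [-1, 0, -15], 1], [[0, 0, 0], [-1, 0, -15], 1], [[0, 0, 0], [0, 0, -5], 1], [[0, 0, 0], [0, 0, 0], 1], [[0, 0, 0], [0, 0, 0], 1]]}}

```text
t: 17.25
ee_pos: [0.4377, -0.201, 0.0413]
orientation: [3.079, 0.581, 0.013]
contact_force: [-0.7, -0.2, -0.1]
gripper_width: 1.003
```

```bash
python3 -c "
from h import *
fix(target=(.437,-.1995,.022))"
```

```text
turn deg [ 0.38  0.57 -0.16] tcp [ 0.4377 -0.201   0.0413] w 1.003 t 17.25 F [-0.7 -0.2 -0.1]
shift mm [ -0.7   1.5 -19.3]
```

Request:
{"api": "arm_command", "payload": {"series": [[[0.4, 0.6, -0.2], [-1, 1, -10], 1], [[0, 0, 0], [0, 0, -9], 1], [[0, 0, 0], [0, 0, -3], 1], [[0, 0, 0], [0, 0, 0], 1], [[0, 0, 0], [0, 0, 0], 1]]}}

```text
t: 17.67
ee_pos: [0.4381, -0.2006, 0.0198]
orientation: [3.086, 0.577, 0.002]
contact_force: [0.1, 0.3, -0.4]
gripper_width: 1.001
```

```bash
python3 -c "
from h import *
fix(target=(.437,-.1995,.022))"
```

```text
turn deg [0.09 0.1  0.03] tcp [ 0.4381 -0.2006  0.0198] w 1.001 t 17.6667 F [ 0.1  0.3 -0.4]
shift mm [-1.1  1.1  2.2]
```

Request:
{"api": "arm_command", "payload": {"series": [[[0.1, 0.1, 0], [-1, 1, 2], 1], [[0, 0, 0], [0, 0, 0], 1], [[0, 0, 0], [0, 0, 0], -1], [[0, 0, 0], [0, 0, 0], -1], [[0, 0, 0], [0, 0, 0], -1], [[0, 0, 0], [0, 0, 0], -1], [[0, 0, 0], [0, 0, 0], -1], [[0, 0, 0], [0, 0, 0], -1], [[0, 0, 0], [0, 0, 0], -1]]}}

```text
t: 18.42
ee_pos: [0.4374, -0.1998, 0.023]
orientation: [3.087, 0.577, 0.002]
contact_force: [0.1, 0.5, -0.0]
gripper_width: 0.592
```

```bash
python3 -c "
from h import *
fix(target=(.437,-.1995,.022));wrist('w12',.048)"
```

```text
turn deg [0.04 0.07 0.03] tcp [ 0.4374 -0.1998  0.023 ] w 0.592 t 18.4167 F [ 0.1  0.5 -0. ]
shift mm [-0.4  0.3 -1. ]
tcp [ 0.4374 -0.1998  0.023 ] t 18.4667 ori [3.087e+00 5.770e-01 2.000e-03] F [-1.   0.2 -0. ]
[   8  144   55   54 2188] [ 35.6 170.8] [ 0.4502 -0.1091  0.048 ]
[  191   191   124   142 13601] [252.6 263.9] [ 0.4432 -0.1985  0.048 ]
[164 235  28  51 619] [177.2 258.9] [ 0.4343 -0.1692  0.048 ]
[314 235  28  51 611] [328.  258.7] [ 0.4564 -0.2261  0.048 ]
```

View pics/w12.png

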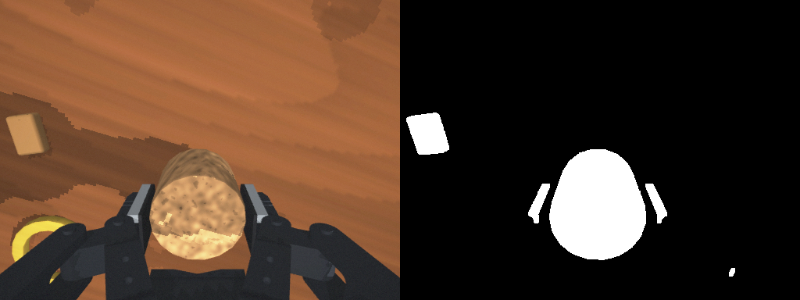

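Gripped: the opening of 0.592 is about 50 mm. Carry to cup_large at (0.416, 0.279).

Request:
{"api": "arm_command", "payload": {"series": [[[0, 0, 0], [0, 0, 15], -1], [[0, 0, 0], [0, 0, 30], -1], [[0, 0, 0], [0, 0, 35], -1], [[0, 0, 0], [0, 0, 30], -1], [[0, 0, 0], [-1, 30, 0], -1], [[0, 0, 0], [-2, 33, 0], -1], [[0, 0, 0], [-2, 33, 0], -1], [[0, 0, 0], [-2, 33, 0], -1], [[0, 0, 0], [-2, 33, 0], -1], [[0, 0, 0], [-2, 33, 0], -1]]}}

```text
t: 19.3
ee_pos: [0.4245, -0.0021, 0.1381]
orientation: [3.089, 0.561, 0.005]
contact_force: [1.0, -0.0, -0.0]
gripper_width: 0.598
```

Request:
{"api": "arm_command", "payload": {"series": [[[0, 0, 0], [-1, 33, 0], -1], [[0, 0, 0], [-1, 33, 0], -1], [[0, 0, 0], [-1, 33, 0], -1], [[0, 0, 0], [-1, 33, 0], -1], [[0, 0, 0], [-1, 33, 0], -1], [[0, 0, 0], [-1, 33, 0], -1], [[0, 0, 0], [-1, 33, 0], -1], [[0, 0, 0], [0, 25, 0], -1], [[0, 0, 0], [0, 0, 0], -1], [[0, 0, 0], [0, 0, 0], -1]]}}

```text
t: 20.13
ee_pos: [0.4125, 0.2723, 0.138]
orientation: [3.088, 0.571, 0.007]
contact_force: [0.4, -0.2, -0.5]
gripper_width: 0.597
```

```bash
python3 -c "
from h import *
fix(target=(.416,.279,.08))"
```

```text
turn deg [0.02 0.26 0.25] tcp [0.4125 0.2723 0.138 ] w 0.597 t 20.1333 F [ 0.4 -0.2 -0.5]
shift mm [  3.5   6.7 -58. ]
```

Request:
{"api": "arm_command", "payload": {"series": [[[0, 0.3, 0.2], [3, 7, -15], -1], [[0, 0, 0], [0, 0, -20], -1], [[0, 0, 0], [0, 0, -20], -1], [[0, 0, 0], [0, 0, -5], -1], [[0, 0, 0], [0, 0, 0], -1], [[0, 0, 0], [0, 0, 0], -1]]}}

```text
t: 20.63
ee_pos: [0.4166, 0.2761, 0.0771]
orientation: [3.089, 0.572, 0.001]
contact_force: [0.8, 0.6, 1.0]
gripper_width: 0.599
```

```bash
python3 -c "
from h import *
fix(target=(.416,.279,.033))"
```

```text
turn deg [0.03 0.03 0.22] tcp [0.4166 0.2761 0.0771] w 0.599 t 20.6333 F [0.8 0.6 1. ]
shift mm [ -0.6   2.9 -44.1]
```

Request:
{"api": "arm_command", "payload": {"series": [[[0, 0, 0.2], [-1, 3, -8], -1], [[0, 0, 0], [0, 1, -10], -1], [[0, 0, 0], [0, 1, -10], -1], [[0, 0, 0], [0, 0, -3], -1], [[0, 0, 0], [0, 0, 0], -1], [[0, 0, 0], [0, 0, 0], -1]]}}

```text
t: 21.13
ee_pos: [0.4169, 0.2813, 0.0455]
orientation: [-3.088, -0.576, -0.007]
contact_force: [0.4, 0.1, -0.7]
gripper_width: 0.593
```

```bash
python3 -c "
from h import *
fix(target=(.416,.279,.033))"
```

```text
turn deg [-0.05  0.26  0.06] tcp [0.4169 0.2813 0.0455] w 0.593 t 21.1333 F [ 0.4  0.1 -0.7]
shift mm [ -0.9  -2.3 -12.5]
```

Request:
{"api": "arm_command", "payload": {"series": [[[0, 0.3, 0], [-1, -2, -6], -1], [[0, 0, 0], [0, 0, -5], -1], [[0, 0, 0], [0, 0, 0], -1], [[0, 0, 0], [0, 0, 0], -1]]}}

```text
t: 21.47
ee_pos: [0.4161, 0.2791, 0.0338]
orientation: [-3.087, -0.576, 0.0]
contact_force: [-0.5, 1.3, 0.1]
gripper_width: 0.6
```

```bash
python3 -c "
from h import *
fix(target=(.416,.279,.032))
for n in ('side',):
  d=imaging.get_image(n); x,y,w,h={'scene':(250,70,170,130),'side':(140,200,180,135)}[n]
  cv2.imwrite('pics/%s13.png'%n,cv2.resize(d['image'][y:y+h,x:x+w,::-1],None,fx=4,fy=4,interpolation=cv2.INTER_CUBIC))"
```

```text
turn deg [-0.07 -0.03  0.06] tcp [0.4161 0.2791 0.0338] w 0.6 t 21.4667 F [-0.5  1.3  0.1]
shift mm [-0.1 -0.1 -1.8]
```

View pics/side13.png

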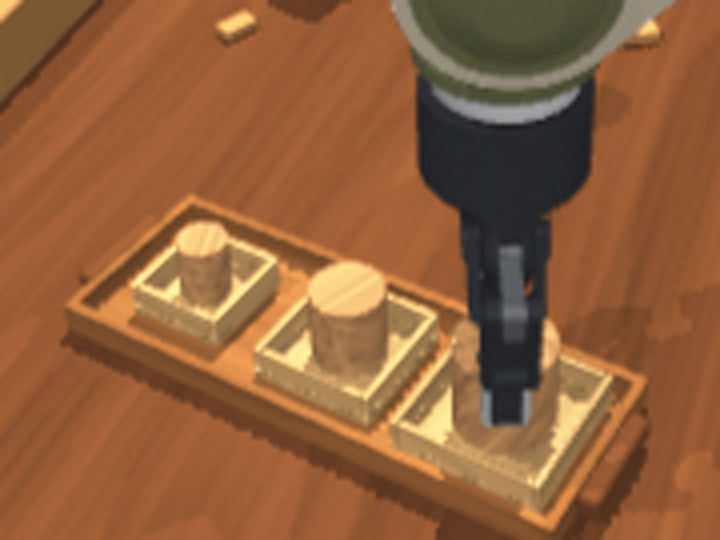

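The large stopper is inside its compartment, about 1.5 mm up. Set it down, release, and rise clear.

Request:
{"api": "arm_command", "payload": {"series": [[[0, 0, 0], [0, 0, -2], -1], [[0, 0, 0], [0, 0, 0], -1], [[0, 0, 0], [0, 0, 0], 0.4], [[0, 0, 0], [0, 0, 0], 0.6], [[0, 0, 0], [0, 0, 0], 1], [[0, 0, 0], [0, 0, 0], 1], [[0, 0, 0], [0, 0, 0], 1], [[0, 0, 0], [0, 0, 0], 1], [[0, 0, 0], [0, 0, 15], 1], [[0, 0, 0], [0, 0, 25], 1]]}}

```text
t: 22.35
ee_pos: [0.4142, 0.2784, 0.0695]
orientation: [-3.088, -0.576, 0.011]
contact_force: [0.5, 0.0, 0.1]
gripper_width: 1.004
```

Request:
{"api": "arm_command", "payload": {"series": [[[0, 0, 0], [0, 0, 35], 1], [[0, 0, 0], [0, 0, 35], 1], [[0, 0, 0], [0, 0, 35], 1], [[0, 0, 0], [0, -35, 20], 1], [[0, 0, 0], [0, -35, 0], 1], [[0, 0, 0], [0, -35, 0], 1], [[0, 0, 0], [0, -35, 0], 1], [[0, 0, 0], [0, 0, 0], 1], [[0, 0, 0], [0, 0, 0], 1], [[0, 0, 0], [0, 0, 0], 1]]}}

```text
t: 23.18
ee_pos: [0.4135, 0.1332, 0.2059]
orientation: [3.087, 0.579, 0.005]
contact_force: [0.8, -0.5, 0.0]
gripper_width: 1.001
```

```bash
python3 - <<'E'
from h import *
fix()
b=imaging.get_image("side");a=imaging.get_image("scene")
np.save("sideF.npy",b,allow_pickle=True);np.save("sceneF.npy",a,allow_pickle=True)
cv2.imwrite("pics/sideF.png",cv2.resize(b["image"][140:340,150:350,::-1],None,fx=3,fy=3,interpolation=cv2.INTER_CUBIC))
cv2.imwrite("pics/sceneF.png",cv2.resize(a["image"][110:310,80:400,::-1],None,fx=2.5,fy=2.5,interpolation=cv2.INTER_CUBIC))
# decoys: change before/after
a0=np.load("scene.npy",allow_pickle=True).item()["image"];
for n,(x,y,w,h) in dict(boredL=(238,158,28,34),boredM=(168,226,28,36),blankS=(224,194,22,28),blankL=(247,220,36,42)).items():
    p=cv2.phaseCorrelate(np.float32(cv2.cvtColor(a0[y:y+h,x:x+w],7)),np.float32(cv2.cvtColor(a["image"][y:y+h,x:x+w],7)))
    print(n,np.round(p[0],2),round(p[1],2))
for n,c,z in (("small",(.592,.2435),.045),("med",(.504,.261),.051),("large",(.416,.279),.057)):
    print(n,"expected top px side",proj(b,[*c,z]).round(1),"scene",proj(a,[*c,z]).round(1))
E
```

```text
turn deg [ 0.03  0.2  -0.06] tcp [0.4135 0.1332 0.2059] w 1.001 t 23.1833 F [ 0.8 -0.5  0. ]
boredL [ 0.1  -0.05] 0.99
boredM [ 0.12 -0.11] 0.88
blankS [-0.01  0.04] 0.93
blankL [0.07 0.58] 0.95
small expected top px side [190.5 258.6] scene [363.6 166.1]
med expected top px side [226.2 271.1] scene [344.  146.3]
large expected top px side [266.  285.2] scene [326.6 128.6]
```

View pics/sideF.png

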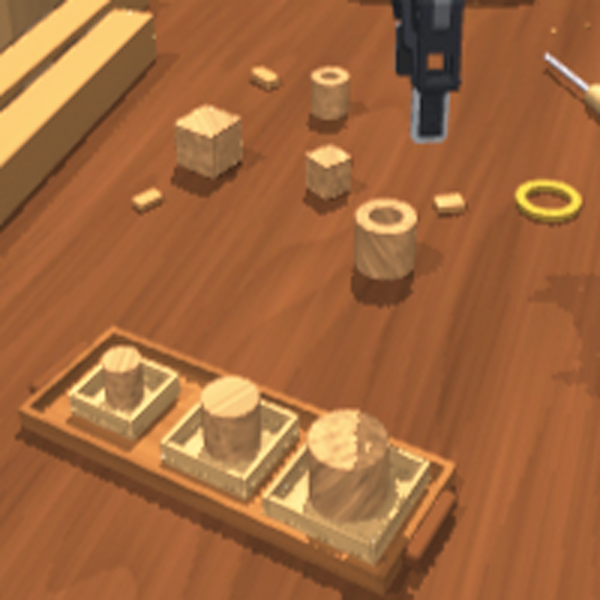

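View pics/sceneF.png

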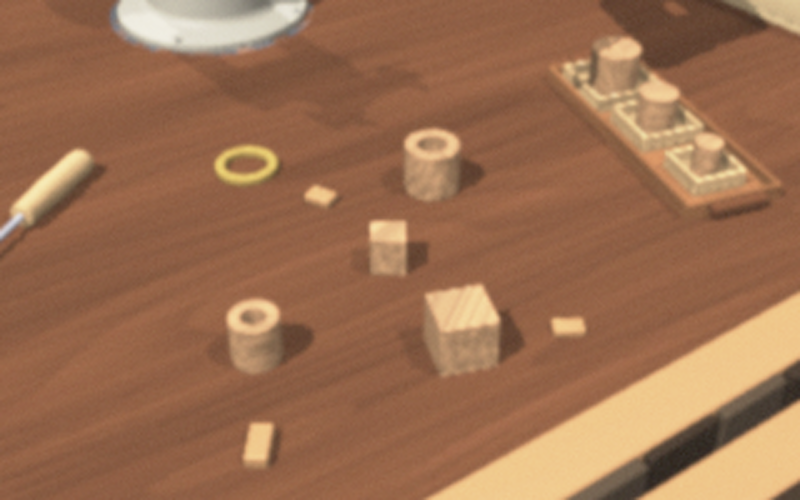

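The final views show all three tops within about 3 px of where they should be:

| Stopper | Side view, seen | Side view, expected |
|---|---|---|
| small | (190.7,258) | (190.5,258.6) |
| medium | (227,272.7) | (226.2,271.1) |
| large | (266,286.7) | (266,285.2) |

The scene view agrees as well. The decoys stand unmoved (0.6 px or less), and the gripper is clear.

```bash
python3 -c "
from bench import workorder
print(workorder.job_done())"
```

```text
the job is handed in; nothing more can be done
None
```

All three solid stoppers (small, medium, large) are standing in the compartments of their size, and I handed the job in at about 23 s of robot time. No verdict was reported.

- **Stoppers:** In both fixed views each stopper stood upright, with its top within about 3 px (a few mm) of where it should be. The gripper was open and about 0.2 m above the bench, touching nothing.
- **Look-alikes:** The two blanks and two bored stoppers were still standing, with image shifts of 0.6 px or less in the scene view.
- **Disagreements:** The side and scene views placed the compartment centres 3 to 8 mm apart. I used the two-view averages, and a wrist picture of the small compartment agreed with its average to about 1 mm. Rim heights triangulated at 20–22 mm against the stated 23 mm. Moves often fell short or drifted by several mm, so I re-measured and corrected before each grasp and release. No check failed.

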